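# Lock the freely spinning turntable and tighten its centre clamp

## Task

Tighten the centre clamp of the small turntable. Its plate spins freely and simply follows the clamp handle, so first turn a rim gap to face the fork and drop the full-length lock key (not the snapped one) all the way down into the fork and that gap; then turn the clamp handle clockwise up to its stop, where its red end lies over the red line on the plaster disc. Leave the key in place and the other things on the bench where they are.

Things in the scene. Friction and masses are not known exactly. Their poses are not given: they have to be found in the camera images.
- stand: Fixed green turntable stand, place and yaw vary. Origin on the bench top under the turntable's vertical axis, z up; local +x points from the axis to the fork. Base 12 mm thick: disc of radius 92 mm and an 80 mm wide arm reaching 195 mm along +x. All of it is below 73 mm except the clamp handle (110 mm).
- fork_seat (a point): The lock key's origin when fully home: on the fork's floor, 43 mm above the bench, 118 mm from the turntable axis; axes as the stand's (x outward along the slot, z up). Fork: two steel cheeks 100 to 140 mm from the axis, 24 mm above the floor plus flared tops to 30 mm, slot 29 mm wide. End lip 187 mm from the axis, 16 mm above the floor. Seated key has 8 mm of play each way along x.
- turntable (a joint): Turn of the dark metal plate (radius 86 mm), rad, counter-clockwise from above positive, limits +-6.28, spins freely (0.02 N m). Four lugs form a ring 54 to 80 mm from the axis, tops 64 mm above the bench, with four gaps 31 mm wide, 90 degrees apart. At 0 and each multiple of pi/2 a gap faces the fork. Inside: white plaster disc, radius 50 mm, top 60 mm above the bench, with a short red line.
- clamp_handle (a joint): Turn of the clamp handle relative to the plate, rad, CLOCKWISE from above positive; stops at 0 (loose) and 1.75 (tight: red end over the red line). Starts at 0 to 0.35. Its friction (0.18 N m) is far above the turntable's, so it turns the whole unlocked plate; with the key home the plate may still give some 0.15 rad before it holds.
- handle_grip (a point): Grip point of the clamp handle, on the turntable axis, 98 mm above the bench. The handle is an upright-sided black bar, 64 mm long (along this point's x), 16 mm wide (y), from 78 to 110 mm above the bench; its red end is at +x. Grip it across the 16 mm width from above.
- lock_key: Sound lock key, loose, 0.2 to 0.33 kg: steel bar 120 long (x), 24 wide, 24 mm high, with a yellow grip block on its middle, 40 long (x), 20 wide (y), 24 to 70 mm above the underside. Origin: centre of the underside. Either end may face the turntable. Grip the block across its 20 mm about 56 mm above the underside so fingertips clear the fork. Swaps places with the snapped key.
- snapped_key: Snapped lock key, loose: the same yellow grip block and section, but only 58 mm of bar left (34 mm toward -x, 24 mm toward +x), both ends broken; it cannot reach the turntable from the fork. Origin: underside below the middle of the grip block. Leave it.
- slip_brush: Bystander: red-handled flat brush, 39x202x12 mm, lying loose (long along its own y). Origin: centre of the underside.
- clay_lump: Bystander: grey lump of dry clay, 62x59x42 mm, loose. Origin: centre of the underside.
- bisque_bowl: Bystander: white unglazed bowl, 104 mm across, 43 mm high, loose. Origin: centre of the underside.

How it is judged:
By the outcome, as a careful person would: the job done as asked, in the order asked, and still so for the second after the job is handed in, with the robot touching nothing.
It also fails if it takes over 72 s, if anything falls off the work surface, if the arm or the gripper's body presses on something with over 40 N, if the wrist force passes 120 N, or if a joint passes its speed limit or range.

## Robot

A 6-joint arm with a two-finger parallel gripper is mounted at the origin on a cart in front of the work surface, level with it; the furniture and walls round the work are solid. World frame = base frame: x ahead of the robot, y to its left, z up, the work surface at z = 0. Lengths are in mm, angles in rad, forces in N, time in s.
With the tool pointing down it reaches from about 275 to 1000 mm from the base axis. Payload 8.4 kg.
Tool frame: the origin (TCP) lies at the very end of the fingers, on their centre line; the grasp point (between the pads) lies 19 mm behind it; z points along the fingers, y is the direction in which the jaws open and shut (so a half turn about z gives the same grasp; the last joint's range is limited). The gripper opens to 85 mm and grips with 20 to 120 N. Pads are 22 mm wide; open, the fingers measure 114 mm over their backs; the gripper's body (76 mm by 85 mm) begins 54 mm behind the grasp point. The pads swing forward as they close: fully open they stand 13 mm farther back than shut.
Start: joints at [1.207, 0.353, 1.633, -0, 1.155, -0.002], TCP at [221.222, 584.541, 193.581] pointing down, gripper open.
Joint ranges: [-2.63, 2.63], [-0.92, 2.1], [0.06, 2.66], [-1.3, 4.44], [0, 2.69], [-3.02, 3.02]. Speed limits (rad/s): [2.22, 2.22, 2.79, 3.14, 3.14, 3.14].

## Interface

Orientations are given as [roll, pitch, yaw] about the fixed x, y, z axes, in that order (R = Rz(yaw) Ry(pitch) Rx(roll)).
In Python, from rig import r, vision gives the robot as it stands.
- The arm moves only by the tool move_arm, never from a script. Its argument "series" is text: rows parted by semicolons, each of 7 numbers parted by spaces: the closure, from -1 (fully open) to 1 (shut), then the shift along the tool's x, y, z in units of 40 mm (1.0 is 40 mm), then the turn, a rotation vector about the tool's x, y, z in degrees. In form: grip tx ty tz ax ay az; .... A call has 1 to 20 rows; each row shifts and turns the pose as measured when the row begins, along the tool's axes as they then stand; what a row does not reach is not made up. A row lasts 1/8 s, in which the tool goes at most 62.5 mm and 10.7 degrees, less where a joint would pass 70% of its speed; a pose out of reach is approached as far as the arm can. A call is refused whole if a number of a shift passes 1 or a number of a turn 10.7, either way. A call with a gripper value outside its range is refused whole. The fingers move at their own pace and stop on an object; "grip_force" is the grip in N (left out, the last holds). Time passes only in rows, so rows that do not move let the fingers close. It gives the time, the measured TCP pose, the force and the opening at its end, in the units of the state.
- r.sense(): the state, without advancing time (a new reading comes with each control period).
- vision.grab_frame(name): name is "scene" or "side" or "wrist"; returns the picture (480x640x3 uint8, red, green, blue); there is no depth.
- vision.camera_params(name): a dict with "fx", "fy", "cx", "cy" (pixels), "position" and "rotation" of the camera in the world. Camera axes: x right, y up, looking along -z (the intrinsics and any distortion apply to the point x, -y, -z); pixel columns grow to the right and rows downward; lengths in mm; the calibration is good to about 2 mm. A picture is of the moment at which its call begins: read the wrist's pose just before it. camera_params takes no time and is no camera call; for the wrist camera it gives the pose at the moment of the call.
- r.sign_off(): hands the job in, once; it reports no verdict.
The state is a dict: "clock": time; "qpos": joint angles; "qvel": joint speeds; "joint_efforts": joint torques, N m; "eef_pos": TCP position; "tcp_rot": TCP orientation; "contact_force": force on the tool from outside, world axes, zero at the start; "wrist_torque": the same for the moment, N m; "opening": opening from 0.0 (shut) to 1.0 (fully open).
Only numpy, scipy, OpenCV 4.12 (cv2) and the standard library are available. Lean on these libraries where they do the work, as an engineer would, in place of code of your own. Each camera call takes 0.05 s, during which the arm holds its last target. There are 200 camera calls.

## Working session

There is one attempt and no reset: what is moved stays moved. The work goes in short steps, Python scripts to look and compute and a tool call to move; the robot and the scene stay as the last step left them, time stands still between calls to the robot, and variables do not carry over. Pictures are saved under pics/ and viewed, about 8 in all and at most 12, crops included, and the job is handed in when it is done.

Besides the shell and the picture viewer there is one more tool, called after "Emit:" as name(argument=value, ...), one argument or row to a line, values as JSON. move_arm: Moves the arm, as the interface text tells. Its arguments: {"type":"object","properties":{"series":{"type":"string"},"grip_force":{"type":"number"}},"required":["series"]}

```bash
ls; mkdir -p pics; cat > h.py <<'E'
import numpy as np, cv2
from rig import r, vision
def grab(n,f=None):
    P=vision.camera_params(n); im=np.ascontiguousarray(vision.grab_frame(n)[:,:,::-1])
    if f: cv2.imwrite('pics/'+f,im)
    return im,P
def ray(P,u,v):
    d=np.array([(u-P['cx'])/P['fx'],-(v-P['cy'])/P['fy'],-1.0]); return np.array(P['position']),np.array(P['rotation'])@d
def onz(P,u,v,z):
    o,d=ray(P,u,v); return o+d*(z-o[2])/d[2]
def proj(P,X):
    c=np.array(P['rotation']).T@(np.array(X,float)-np.array(P['position'])); return P['cx']+P['fx']*c[0]/-c[2],P['cy']-P['fy']*c[1]/-c[2]
E
python3 - <<'E'
from h import *
print(r.sense())
for n in('scene','side','wrist'):
    im,P=grab(n,n+'0.png'); print(n,P)
E
```

```text
pics
{'clock': 0.0, 'qpos': array([ 1.20659217e+00,  3.53648305e-01,  1.63414301e+00,  5.00249196e-05,
        1.15520201e+00, -2.37702794e-03]), 'qvel': array([ 0.00024455, -0.00187297, -0.0004275 , -0.00238912,  0.001336  ,
        0.00018283]), 'joint_efforts': array([ 1.00584715e-03, -6.05252552e+01, -3.42067158e+01,  5.36277855e-05,
        9.16234130e-03, -1.26840430e-05]), 'eef_pos': array([221.01951779, 584.04364563, 192.85782508]), 'tcp_rot': array([-3.14019210e+00, -4.90675896e-05,  2.77974526e+00]), 'contact_force': array([ 0.85520875, -0.31624461,  0.50245525]), 'wrist_torque': array([ 0.0336551 , -0.01736299,  0.00090704]), 'opening': 1.0010629840261198}
scene {'fx': 564.0889886744859, 'fy': 564.0889886744859, 'cx': 319.44131342859436, 'cy': 238.0861948392968, 'position': array([ -184.29639952, -1165.87011484,   961.05607769]), 'rotation': array([ 0.97111995, -0.01887706, -0.66254038])}
side {'fx': 545.1055814730045, 'fy': 545.1055814730045, 'cx': 328.15091037652877, 'cy': 239.86375671714808, 'position': array([  -24.36636076, -1466.97862456,   714.66515871]), 'rotation': array([ 1.17225073, -0.00956731, -0.44444089])}
wrist {'fx': 417.8461959477886, 'fy': 417.8461959477886, 'cx': 323.2460706895574, 'cy': 236.19387210884537, 'position': array([153.12346283, 610.21196183, 373.03274573]), 'rotation': array([-0.28731041,  0.00170268,  1.20881045])}
```

```bash
python3 - <<'E'
s=open('h.py').read()
s=s.replace("P=vision.camera_params(n); im","P=vision.camera_params(n); P['rotation']=R.from_euler('xyz',P['rotation']).as_matrix(); im").replace("import numpy as np, cv2","import numpy as np, cv2\nfrom scipy.spatial.transform import Rotation as R")
open('h.py','w').write(s)
E
python3 -c "
from h import *
print(vision.camera_params('scene').keys())
a=cv2.imread('pics/side0.png')"
```

```text
dict_keys(['fx', 'fy', 'cx', 'cy', 'position', 'rotation'])
```

View pics/scene0.png

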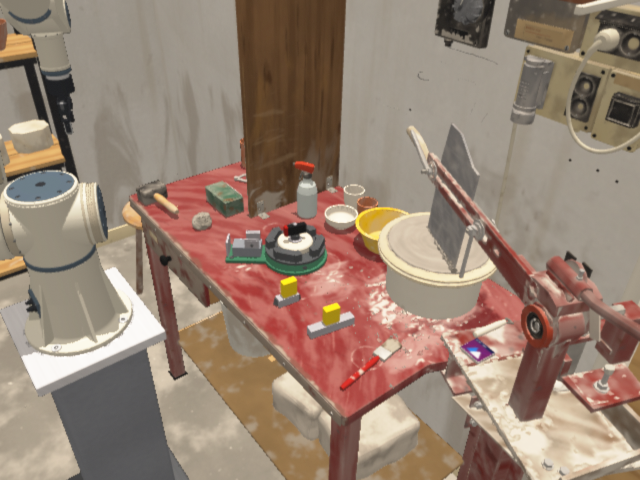

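View pics/side0.png

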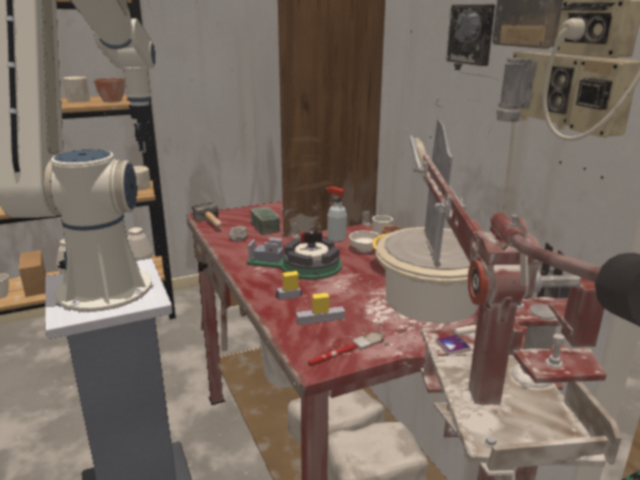

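The scene view shows the turntable at about (296,243), with the fork to its left at about (245,245). The snapped key is at (288,290), the full key at (330,320), the brush at (370,365) and the bowl at (341,215).

```bash
python3 - <<'E'
from h import *
for n in ('scene','side'):
    im=cv2.imread(f'pics/{n}0.png'); P=vision.camera_params(n); P['rotation']=R.from_euler('xyz',P['rotation']).as_matrix()
    h=cv2.cvtColor(im,cv2.COLOR_BGR2HSV)
    m=cv2.inRange(h,(22,150,100),(35,255,255))
    k,l,s,c=cv2.connectedComponentsWithStats(m)
    for i in range(1,k):
        if s[i][4]>60: print(n,'yellow',s[i],c[i],onz(P,*c[i],47).round())
    m=cv2.inRange(h,(60,100,40),(90,255,255))
    k,l,s,c=cv2.connectedComponentsWithStats(m)
    for i in range(1,k):
        if s[i][4]>60: print(n,'green',s[i],c[i],onz(P,*c[i],6).round())
P=vision.camera_params('scene'); P['rotation']=R.from_euler('xyz',P['rotation']).as_matrix()
print(onz(P,296,239,60),onz(P,232,248,12), onz(P,308,330,12),onz(P,354,319,12),proj(P,[221,584,193]))
E
```

```text
scene yellow [355 207  42  28 313] [368.68690096 217.44728435] [ 841. -123.   47.]
scene yellow [281 276  16  22 282] [288.4751773  286.44326241] [ 454. -247.   47.]
scene yellow [323 303  17  22 306] [330.80065359 313.42810458] [ 476. -391.   47.]
scene green [227 247  99  28 631] [281.659271   263.85419968] [ 525. -113.    6.]
side yellow [284 271  14  19 225] [290.28888889 279.65777778] [ 452. -245.   47.]
side yellow [313 294  15  19 247] [320.29149798 302.60728745] [ 473. -392.   47.]
[ 583.91741929 -101.37399363   60.        ] [448.9101807   27.83287682  12.        ] [ 420.63805448 -374.85582012   12.        ] [ 534.90401752 -411.88546922   12.        ] (np.float64(73.67460582104025), np.float64(143.37166357935024))
```

```bash
cat >> h.py <<'E'
def go(pos,yaw):
    "tool-axis shift (40mm units) and turn about tool z (deg) to reach pos, yaw pointing down"
    s=r.sense(); M=R.from_euler('xyz',s['tcp_rot'])
    t=M.inv().apply(np.array(pos)-s['eef_pos'])/40
    rv=(M.inv()*R.from_euler('xyz',[np.pi,0,yaw])).as_rotvec(degrees=True)
    print('t=%.2f'%s['clock'],'tcp',s['eef_pos'].round(1),s['tcp_rot'].round(3),'shift40',t.round(3),'turn',rv.round(2),'F',s['contact_force'].round(1),'open',round(s['opening'],3),'q',s['qpos'].round(2))
E
python3 -c "
from h import *
go([500,-190,310],2.78)"
```

```text
t=0.15 tcp [221.1 584.2 193. ] [-3.14  0.    2.78] shift40 [-13.372 -15.636  -2.908] turn [-0.06  0.   -0.01] F [-0.1 -0.3  0.3] open 1.0 q [ 1.21  0.35  1.63 -0.    1.16 -0.  ]
```

Emit:
move_arm(
  series="-1 -.83 -.96 -.17 0 0 0;-1 -.83 -.96 -.17 0 0 0;-1 -.83 -.96 -.17 0 0 0;-1 -.83 -.96 -.17 0 0 0;-1 -.83 -.96 -.17 0 0 0;-1 -.83 -.96 -.17 0 0 0;-1 -.83 -.96 -.17 0 0 0;-1 -.83 -.96 -.17 0 0 0;-1 -.83 -.96 -.17 0 0 0;-1 -.83 -.96 -.17 0 0 0;-1 -.83 -.96 -.17 0 0 0;-1 -.83 -.96 -.17 0 0 0;-1 -.83 -.96 -.17 0 0 0;-1 -.83 -.96 -.17 0 0 0;-1 -.83 -.96 -.17 0 0 0;-1 -.83 -.96 -.17 0 0 0",
)

```text
clock: 2.15
eef_pos: [506.8, -200.3, 304.8]
tcp_rot: [-3.141, 0.002, 2.785]
contact_force: [0.4, 0.4, 0.2]
opening: 1.0
```

```bash
python3 -c "
from h import *
go([500,-190,310],2.78)
im,P=grab('wrist','w1.png'); import pickle; pickle.dump(P,open('w1.pkl','wb'))"
```

```text
t=2.15 tcp [ 506.8 -200.3  304.8] [-3.141e+00  2.000e-03  2.785e+00] shift40 [ 0.248  0.181 -0.13 ] turn [-0.05  0.13  0.29] F [0.4 0.4 0.2] open 1.0 q [-0.38  0.14  1.67 -0.    1.33 -1.59]
```

View pics/w1.png

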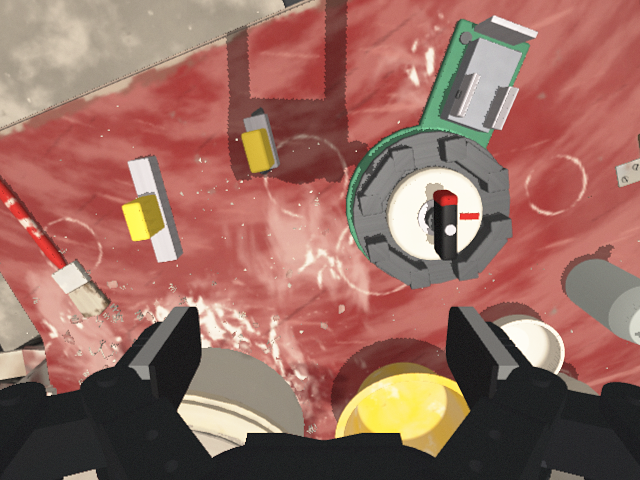

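The wrist view shows the turntable centred at about (435,215), with the red end at (446,197) and the red line at (468,216). The fork is at (480,85), the full key at (153,210) and the snapped key at (260,145). Next is a rectified crop of the turntable at lug-top height.

```bash
python3 - <<'E'
from h import *
import pickle
P=pickle.load(open('w1.pkl','rb')); im=cv2.imread('pics/w1.png'); hsv=cv2.cvtColor(im,cv2.COLOR_BGR2HSV)
# plaster disc
m=cv2.inRange(hsv,(10,5,170),(35,90,255)); roi=np.zeros_like(m); roi[150:275,375:500]=255; m&=roi
k,l,s,c=cv2.connectedComponentsWithStats(m); i=1+np.argmax(s[1:,4]); print(s[i])
cn=max(cv2.findContours((l==i).astype('u1')*255,cv2.RETR_EXTERNAL,cv2.CHAIN_APPROX_NONE)[0],key=cv2.contourArea)
pts=np.array([onz(P,*p[0],60)[:2] for p in cv2.convexHull(cn)]).astype('f4')
cc,rad=cv2.minEnclosingCircle(pts); print('plaster',cc,rad,np.hypot(*(pts-cc).T).min())
# rectify planes, 1px=0.75mm, world x up, y left; centred at cc
C=np.array(cc)
def rect(z,half,sc):
    W=[[C[0]+half,C[1]+half],[C[0]+half,C[1]-half],[C[0]-half,C[1]-half],[C[0]-half,C[1]+half]]
    src=np.float32([proj(P,[*w,z]) for w in W]); n=int(2*half*sc)
    return cv2.warpPerspective(im,cv2.getPerspectiveTransform(src,np.float32([[0,0],[n,0],[n,n],[0,n]])),(n,n))
a=rect(64,100,2.0); 
b=rect(67,200,1.0)
for q in (a,): cv2.circle(q,(200,200),108,(0,255,0),1);cv2.circle(q,(200,200),160,(0,255,0),1)
cv2.imwrite('pics/rect.png',np.hstack([a,b]))
# keys yellow top z=70, bar top at z=24
m=cv2.inRange(hsv,(22,130,100),(35,255,255)); 
k,l,s,c=cv2.connectedComponentsWithStats(m)
for i in range(1,k):
    if s[i][4]>200: print('yel',s[i],c[i].round(),onz(P,*c[i],52).round())
E
```

```text
[ 388  168   95   92 4697]
plaster (575.8402709960938, -102.08979797363281) 49.41632843017578 48.85834843162806
yel [ 242  129   32   44 1009] [258. 150.] [ 450. -251.   52.]
yel [ 122  195   42   46 1350] [143. 217.] [ 472. -393.   52.]
yel [ 358  373  105   64 3111] [401. 406.] [ 797. -206.   52.]
```

View pics/rect.png

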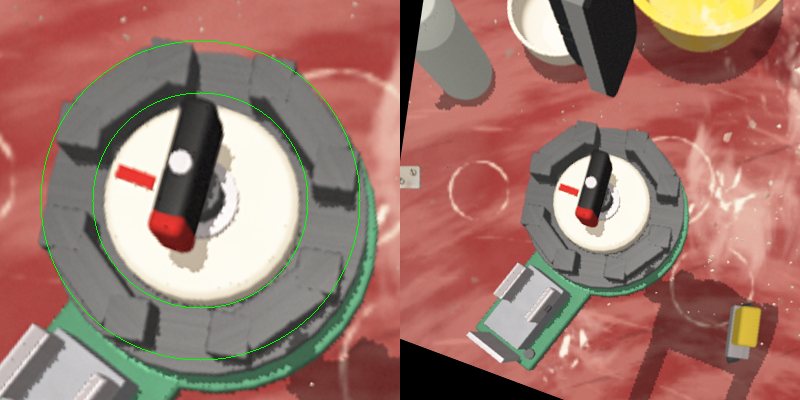

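```bash
python3 - <<'E'
from h import *
import pickle
P=pickle.load(open('w1.pkl','rb')); im=cv2.imread('pics/w1.png'); hsv=cv2.cvtColor(im,cv2.COLOR_BGR2HSV)
A=np.array([575.8,-102.1])
def fit(p,t):
    vx,vy,x,y=cv2.fitLine(np.float32(p),cv2.DIST_HUBER,0,.01,.01).ravel(); a=np.arctan2(vy,vx); n=np.array([-np.sin(t),np.cos(t)])
    print('line ang',a%np.pi,'offset from axis',n@(np.array([x,y])-A))
g=cv2.inRange(hsv,(60,80,30),(95,255,255)); g[:, :400]=0
L=[];
for v in range(35,112):
    u=np.flatnonzero(g[v]); 
    if len(u): L.append(onz(P,u[0],v,12)[:2])
fit(L,2.51)
# cheek tops
m=cv2.inRange(hsv,(0,0,150),(180,60,255)); m[:, :430]=0; m[140:]=0; m[:,545:]=0
k,l,s,c=cv2.connectedComponentsWithStats(m)
for i in range(1,k):
    if s[i][4]>30:
        cn=np.argwhere(l==i)[:,::-1].astype('f4'); rc=cv2.boxPoints(cv2.minAreaRect(cn))
        W=np.array([onz(P,*q,73)[:2] for q in rc])-A
        t=2.51; print(s[i],c[i].round(1),'local@73',(W@np.array([[np.cos(t),-np.sin(t)],[np.sin(t),np.cos(t)]])).round(0).tolist())
red=cv2.inRange(hsv,(0,170,90),(8,255,255))|cv2.inRange(hsv,(172,170,90),(180,255,255))
roi=np.zeros_like(red); roi[160:270,385:495]=255
k,l,s,c=cv2.connectedComponentsWithStats(red&roi)
for i in range(1,k):
    if s[i][4]>20:
        for z in (60,110):
            W=onz(P,*c[i],z)[:2]-A; print('red',s[i],c[i].round(1),z,W.round(1),np.hypot(*W),np.arctan2(W[1],W[0]))
# light bar of full key
m=cv2.inRange(hsv,(0,0,140),(180,70,255)); m[:140]=0;m[275:]=0;m[:,:115]=0;m[:,195:]=0
m|=0
k,l,s,c=cv2.connectedComponentsWithStats(m)
for i in range(1,k):
    if s[i][4]>80:
        cn=np.argwhere(l==i)[:,::-1].astype('f4'); rc=cv2.boxPoints(cv2.minAreaRect(cn))
        print('bar',s[i],[onz(P,*q,24)[:2].round(0).tolist() for q in rc])
y=cv2.inRange(hsv,(22,130,190),(35,255,255)); y[:140]=0;y[275:]=0;y[:,200:]=0
cn=np.argwhere(y>0)[:,::-1].astype('f4'); print('ytop',len(cn),[onz(P,*q,70)[:2].round(0).tolist() for q in cv2.boxPoints(cv2.minAreaRect(cn))])
q=cv2.resize(im[140:275,110:200],None,fx=4,fy=4,interpolation=2); f=cv2.resize(im[5:140,415:545],None,fx=4,fy=4,interpolation=2)
cv2.imwrite('pics/zoom.png',np.hstack([q[:540],f[:540]])[:, :800])
E
```

```text
line ang 2.4704275 offset from axis 33.44981367405761
[491  15  47  23 342] [513.7  26.1] local@73 [[183.0, 18.0], [189.0, 18.0], [187.0, -26.0], [181.0, -26.0]]
[ 448   37   74   96 3588] [488.2  84.1] local@73 [[95.0, 25.0], [169.0, 23.0], [166.0, -29.0], [91.0, -29.0]]
[430  48   4  26  86] [431.2  59.5] local@73 [[148.0, 62.0], [148.0, 59.0], [128.0, 52.0], [128.0, 55.0]]
red [434 190  23  16 290] [445.  197.5] 60 [-14.3  15.3] 20.93549258063224 2.3255489776670673
red [434 190  23  16 290] [445.  197.5] 110 [-28.8   4.9] 29.26261287996737 2.9718616971284164
red [460 213  19   6  98] [469.1 215.8] 60 [13.2 33.5] 36.02197232246974 1.1966518953686434
red [460 213  19   6  98] [469.1 215.8] 110 [-4.6 21.1] 21.56109588787984 1.7844777264041136
bar [ 127  158   50  105 1523] [[412.0, -395.0], [414.0, -371.0], [533.0, -392.0], [531.0, -417.0]]
ytop 690 [[452.0, -399.0], [453.0, -379.0], [493.0, -387.0], [491.0, -406.0]]
```

View pics/zoom.png

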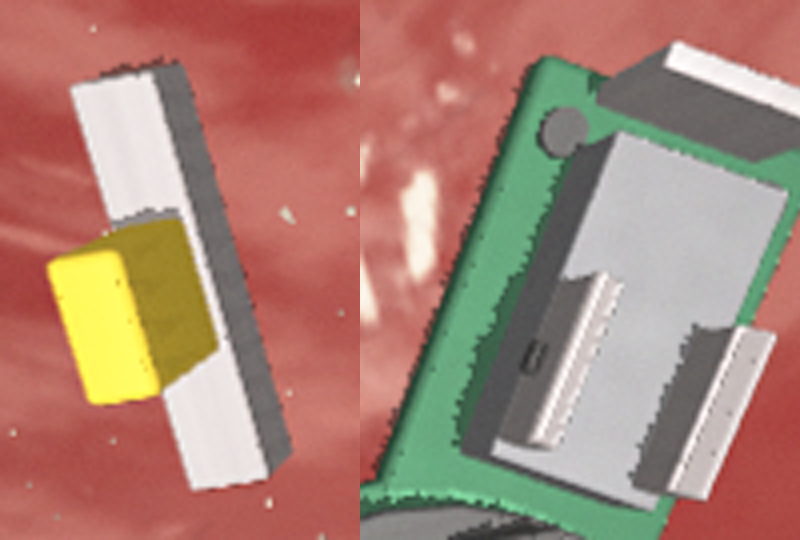

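The zoom shows the full key with its bar intact (about 120x24 mm). It also shows the fork's floor plate corners and both cheeks clearly.

```bash
python3 - <<'E'
from h import *
import pickle
P=pickle.load(open('w1.pkl','rb')); A=np.array([575.8,-102.1])
c=lambda x,y,z: onz(P,415+(x-360)/4,5+y/4,z)[:2]-A
F=[c(623,132,43),c(787,195,43),c(655,510,43),c(492,455,43)]
for n,a,b in [('left floor',F[3],F[0]),('right floor',F[2],F[1]),('Linner67',c(553,447,67),c(622,283,67)),('Linner73',c(553,447,73),c(622,283,73)),('Rinner73',c(668,490,73),c(735,330,73)),('Router73',c(705,500,73),c(775,335,73)),('lip',c(675,42,59),c(800,88,59))]:
    d=b-a; t=2.49; n_=np.array([-np.sin(t),np.cos(t)]); e=np.array([np.cos(t),np.sin(t)])
    print(n,'ang %.3f'%np.arctan2(d[1],d[0]),'len %.1f'%np.hypot(*d),'x',(e@a).round(1),(e@b).round(1),'y',(n_@a).round(1),(n_@b).round(1))
m=sum(F)/4; print('floor mid',m, np.arctan2(m[1],m[0]),np.hypot(*m))
E
```

```text
left floor ang 2.461 len 79.2 x 95.6 174.8 y 18.0 15.7
right floor ang 2.477 len 78.3 x 95.1 173.4 y -27.1 -28.1
Linner67 ang 2.456 len 39.0 x 100.0 138.9 y 11.4 10.0
Linner73 ang 2.456 len 38.4 x 99.5 137.9 y 13.2 11.9
Rinner73 ang 2.478 len 37.8 x 98.3 136.0 y -16.8 -17.2
Router73 ang 2.479 len 39.0 x 98.7 137.7 y -26.1 -26.6
lip ang 0.905 len 31.5 x 191.8 191.3 y 16.3 -15.2
floor mid [-103.88838326   85.97530582] 2.4502630786517554 134.85009969367567
```

```bash
python3 -c "
from h import *
go([575.8,-102.1,160],2.90)"
```

```text
t=2.20 tcp [ 509.  -205.6  305.5] [-3.137  0.006  2.784] shift40 [-0.638  3.023  3.628] turn [-0.25  0.31 -6.64] F [ 0.6 -3.5  1.9] open 0.995 q [-0.38  0.14  1.66 -0.    1.33 -1.6 ]
```

Emit:
move_arm(
  series="-1 -.16 .75 .9 0 0 -1.66;-1 -.16 .75 .9 0 0 -1.66;-1 -.16 .75 .9 0 0 -1.66;-1 -.16 .75 .9 0 0 -1.66;-1 0 0 0 0 0 0",
)

```text
clock: 2.82
eef_pos: [573.3, -101.1, 156.6]
tcp_rot: [-3.136, 0.006, 2.898]
contact_force: [0.6, 0.1, 0.8]
opening: 1.0
```

```bash
python3 -c "
from h import *
go([575.8,-102.1,82],2.90)"
```

```text
t=2.83 tcp [ 573.3 -101.1  156.6] [-3.136  0.006  2.898] shift40 [-0.056  0.002  1.866] turn [-0.35  0.34 -0.11] F [0.6 0.1 0.8] open 1.0 q [-0.17  0.32  1.77 -0.01  1.05 -1.5 ]
```

Emit:
move_arm(
  series="-1 -.02 0 .63 0 0 0;-1 -.02 0 .62 0 0 0;-1 -.02 0 .62 -.3 .3 0;0.5 0 0 0 0 0 0;1 0 0 0 0 0 0;1 0 0 0 0 0 0;1 0 0 0 0 0 0",
  grip_force=30,
)

```text
clock: 3.7
eef_pos: [579.5, -105.9, 88.0]
tcp_rot: [-3.14, 0.01, 2.896]
contact_force: [0.3, -0.4, -0.9]
opening: 0.14
```

```bash
python3 -c "
from h import *
go([575.8,-102.1,82],2.90)
im,P=grab('wrist','w2.png')
go([575.8,-102.1,82],2.90)"
```

```text
t=3.70 tcp [ 579.5 -105.9   88. ] [-3.14   0.01   2.896] shift40 [0.116 0.07  0.15 ] turn [-0.1   0.59 -0.23] F [ 0.3 -0.4 -0.9] open 0.14 q [-0.18  0.41  1.81 -0.    0.91 -1.51]
t=3.75 tcp [ 579.6 -105.9   88. ] [-3.14   0.01   2.896] shift40 [0.116 0.07  0.149] turn [-0.1   0.59 -0.22] F [ 0.5  0.5 -0.1] open 0.053 q [-0.18  0.41  1.81 -0.    0.91 -1.51]
```

View pics/w2.png

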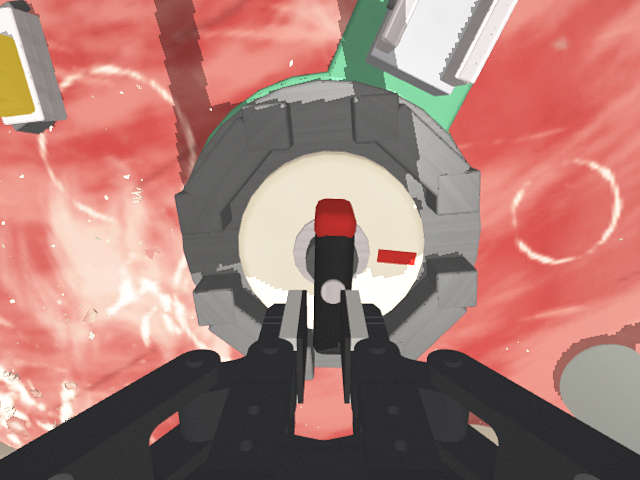

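The picture shows the handle centred between the nearly closed pads, with the red end pointing at (335,215).

```bash
python3 -c "
from h import *
im,P=grab('wrist','w3.png')
s=r.sense(); print(s['opening'],s['eef_pos'])
M=R.from_euler('xyz',s['tcp_rot'])
for p in ([0,0,0],[0,0,-19],[0,8,0],[11,0,0],[11,0,-22]): print(p,proj(P,s['eef_pos']+M.apply(p)))
for z in(60,110): print('axis',z,proj(P,[575.8,-102.1,z]))
im0=cv2.imread('pics/w2.png'); print('diff',cv2.absdiff(im,im0).mean())
h=cv2.cvtColor(im,cv2.COLOR_BGR2HSV)
m=cv2.inRange(h,(10,5,150),(35,110,255)); m[300:]=0;m[:150]=0;m[:,:235]=0;m[:,430:]=0
k=max(cv2.findContours(m,0,1)[0],key=cv2.contourArea); pts=np.float32([onz(P,*p[0],60)[:2] for p in cv2.convexHull(k)])
A=np.c_[2*pts,np.ones(len(pts))]; x=np.linalg.lstsq(A,(pts**2).sum(1),rcond=None)[0]; print('disc',x[:2],np.sqrt(x[2]+x[0]**2+x[1]**2))
"
```

```text
7.504194677997822e-05 [ 579.36829467 -105.82129711   87.71830121]
[0, 0, 0] (np.float64(323.0347968718643), np.float64(276.05274883966376))
[0, 0, -19] (np.float64(322.9954884969677), np.float64(293.0431976473556))
[0, 8, 0] (np.float64(340.30527309921644), np.float64(276.0514327016422))
[11, 0, 0] (np.float64(323.02563442788556), np.float64(253.56254743370363))
[11, 0, -22] (np.float64(322.97736587616026), np.float64(271.13081483417227))
axis 60 (np.float64(328.40564545179694), np.float64(247.96970422377385))
axis 110 (np.float64(329.5939261991814), np.float64(287.08395258683765))
diff 5.410837673611111
disc [576.13932702 -99.65031215] 50.56870942358639
```

View pics/w3.png

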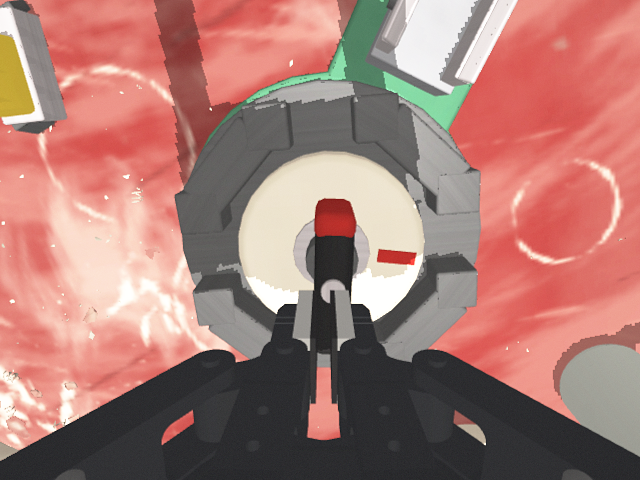

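The pads have closed over the top of the handle, so the fingertips sit higher than the TCP reading suggests. I'll check with the fixed cameras.

```bash
python3 - <<'E'
from h import *
s=r.sense(); M=R.from_euler('xyz',s['tcp_rot']); print(s['eef_pos'],s['opening'],s['contact_force'])
out=[]
for n in('scene','side'):
    im,P=grab(n,n+'1.png')
    p0=np.array(proj(P,s['eef_pos'])); x0,y0=(p0-[40,65]).astype(int)
    c=cv2.resize(im[y0:y0+100,x0:x0+80],None,fx=5,fy=5,interpolation=2)
    for d in (0,-20,-40,-60):
        u,v=(np.array(proj(P,s['eef_pos']+M.apply([0,0,d])))-[x0,y0])*5
        cv2.line(c,(int(u)-60,int(v)),(int(u)-30,int(v)),(255,0,255),1); cv2.putText(c,str(d),(int(u)-100,int(v)+4),0,.4,(255,0,255),1)
    u,v=(np.array(proj(P,[575.8,-101,110]))-[x0,y0])*5; cv2.circle(c,(int(u),int(v)),4,(0,255,0),1)
    out.append(c)
cv2.imwrite('pics/tip.png',np.hstack(out))
E
```

```text
[ 579.36829467 -105.82129711   87.71830121] 7.504194677997822e-05 [-1.18977974 -0.03421854  0.68076678]
```

View pics/tip.png

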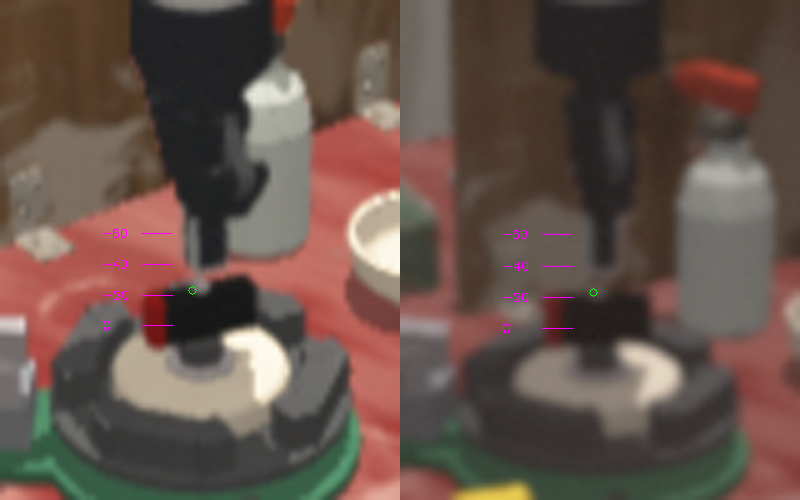

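The side crops show the real fingertip about 38–40 mm above the reported TCP (tip at z≈126 when reported 88); sideways it agrees. I'll correct for this by aiming 39 mm lower in reported z.

```bash
python3 -c "
from h import *
go([576,-101,45],2.90)"
```

```text
t=3.90 tcp [ 579.1 -105.7   87.3] [-3.14   0.009  2.896] shift40 [0.114 0.098 1.056] turn [-0.1   0.52 -0.22] F [ 0.8 -0.6  0.3] open -0.003 q [-0.18  0.41  1.81 -0.    0.91 -1.51]
```

Emit:
move_arm(
  series="-1 0 0 -.2 0 0 0;-1 0 0 0 0 0 0;-1 0 0 0 0 0 0;-1 0 0 0 0 0 0;-1 0 0 0 0 0 0",
)

```text
clock: 4.53
eef_pos: [579.0, -105.5, 95.9]
tcp_rot: [-3.14, 0.009, 2.896]
contact_force: [0.3, -0.4, -0.2]
opening: 0.994
```

```bash
python3 -c "
from h import *
go([576,-101,45],2.90)"
```

```text
t=4.53 tcp [ 579.  -105.5   95.9] [-3.14   0.009  2.896] shift40 [0.111 0.094 1.27 ] turn [-0.1   0.51 -0.21] F [ 0.3 -0.4 -0.2] open 0.994 q [-0.18  0.4   1.8  -0.    0.93 -1.51]
```

Emit:
move_arm(
  series="-1 .04 .03 .4 0 .5 -.2;-1 .04 .03 .4 0 0 0;-1 .03 .03 .35 0 0 0;-1 0 0 .1 0 0 0",
)

```text
clock: 5.03
eef_pos: [574.4, -100.6, 41.2]
tcp_rot: [-3.14, -0.002, 2.9]
contact_force: [0.7, 0.1, -0.1]
opening: 1.001
```

```bash
python3 -c "
from h import *
go([576,-101,45],2.90)"
```

```text
t=5.03 tcp [ 574.4 -100.6   41.2] [-3.14e+00 -2.00e-03  2.90e+00] shift40 [-0.041 -0.001 -0.095] turn [-0.11 -0.14  0.01] F [ 0.7  0.1 -0.1] open 1.001 q [-0.17  0.48  1.84 -0.    0.83 -1.5 ]
```

Emit:
move_arm(
  series="1 0 0 0 0 0 0;1 0 0 0 0 0 0;1 0 0 0 0 0 0;1 0 0 0 0 0 0;1 0 0 0 0 0 0;1 0 0 0 0 0 0",
  grip_force=30,
)

```text
clock: 5.78
eef_pos: [575.1, -100.8, 41.7]
tcp_rot: [-3.14, -0.001, 2.9]
contact_force: [-0.6, -0.7, -2.4]
opening: 0.179
```

```bash
python3 -c "
from h import *
go([576,-101,45],2.90)"
```

```text
t=5.78 tcp [ 575.1 -100.8   41.7] [-3.14e+00 -1.00e-03  2.90e+00] shift40 [-0.024  0.002 -0.083] turn [-0.11 -0.07  0.  ] F [-0.6 -0.7 -2.4] open 0.179 q [-0.18  0.47  1.84 -0.    0.83 -1.5 ]
```

Emit:
move_arm(
  series="1 0 0 0 0 0 7.3;1 0 0 0 0 0 7.3;1 0 0 0 0 0 7.3;1 0 0 0 0 0 7.3;1 0 0 0 0 0 0",
)

```text
clock: 6.4
eef_pos: [575.9, -99.4, 41.6]
tcp_rot: [3.141, -0.0, 2.375]
contact_force: [1.0, -0.2, -1.9]
opening: 0.182
```

```bash
python3 - <<'E'
from h import *
go([576,-101,45],2.394)
im,P=grab('wrist','w4.png')
C=np.array([576,-101]); t=2.47; e=np.array([np.cos(t),np.sin(t)]); n=np.array([-np.sin(t),np.cos(t)])
# rectify in stand frame: local x up, local y left, 2.5px/mm ; x -20..200? height 64
def rect(z,x0,x1,y0,y1,sc):
    W=[C+e*x1+n*y1,C+e*x1+n*y0,C+e*x0+n*y0,C+e*x0+n*y1]
    w,h=int((y1-y0)*sc),int((x1-x0)*sc)
    return cv2.warpPerspective(im,cv2.getPerspectiveTransform(np.float32([proj(P,[*q,z]) for q in W]),np.float32([[0,0],[w,0],[w,h],[0,h]])),(w,h))
a=rect(64,-20,180,-60,60,3); 
for y in(-15.5,0,15.5): cv2.line(a,(int((60-y)*3),0),(int((60-y)*3),599),(0,255,0),1)
b=rect(43,-20,180,-60,60,3)
for y in(-14.5,0,14.5): cv2.line(b,(int((60-y)*3),0),(int((60-y)*3),599),(0,255,0),1)
cv2.imwrite('pics/gap.png',np.hstack([a,b]))
E
```

```text
t=6.40 tcp [575.9 -99.4  41.6] [ 3.141 -0.     2.375] shift40 [-0.03  -0.028 -0.084] turn [ 0.01 -0.02 -1.07] F [ 1.  -0.2 -1.9] open 0.182 q [-0.17  0.47  1.84  0.    0.83 -0.98]
```

View pics/gap.png

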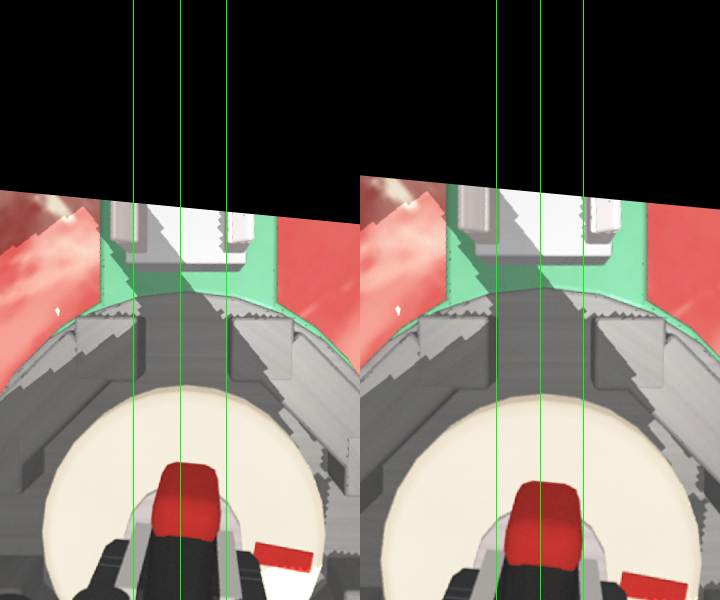

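The rectified view puts the gap edges at x≈137 and 236, the fork cheek inner edges at about 140 and 232, and the disc centre at about 185. So the gap faces the fork within about 1 mm, and the axis is near (577,-100). I'll release the handle and go to the key.

Emit:
move_arm(
  series="0 0 0 0 0 0 0;-1 0 0 0 0 0 0;-1 0 0 0 0 0 0;-1 0 0 0 0 0 0;-1 0 0 -.9 0 0 0;-1 0 0 -1 0 0 0;-1 0 0 -1 0 0 0",
)

```text
clock: 7.32
eef_pos: [573.4, -99.2, 157.6]
tcp_rot: [-3.138, -0.006, 2.383]
contact_force: [1.6, -0.5, -0.7]
opening: 1.0
```

```bash
python3 -c "
from h import *
go([472,-393,150],2.957)"
```

```text
t=7.33 tcp [573.4 -99.2 157.6] [-3.138 -0.006  2.383] shift40 [-3.216 -7.073  0.199] turn [ -0.12  -0.4  -32.9 ] F [ 1.6 -0.5 -0.7] open 1.0 q [-0.17  0.33  1.76  0.    1.06 -0.99]
```

Emit:
move_arm(
  series="-1 0 0 0 0 0 -8.2;-1 0 0 0 0 0 -8.2;-1 0 0 0 0 0 -8.2;-1 0 0 0 0 0 -8.2;-1 .14 -.96 0 0 0 0;-1 .14 -.96 0 0 0 0;-1 .14 -.96 0 0 0 0;-1 .14 -.96 0 0 0 0;-1 .14 -.96 0 0 0 0;-1 .14 -.96 0 0 0 0;-1 .14 -.96 0 0 0 0;-1 .14 -.9 0 0 0 0;-1 0 0 0 0 0 0",
)

```text
clock: 8.95
eef_pos: [479.0, -401.8, 162.8]
tcp_rot: [-3.141, 0.002, 2.98]
contact_force: [-0.3, -0.0, -0.6]
opening: 0.999
```

```bash
python3 - <<'E'
from h import *
go([472,-393,100],2.957)
im,P=grab('wrist','w5.png'); hsv=cv2.cvtColor(im,cv2.COLOR_BGR2HSV)
m=cv2.inRange(hsv,(22,130,100),(35,255,255)); k,l,s,c=cv2.connectedComponentsWithStats(m)
for i in range(1,k):
    if s[i][4]>300:
        print(s[i],c[i].round())
        t=cv2.inRange(hsv,(20,100,180),(36,255,255))&((l==i).astype('u1')*255)
        cn=np.argwhere(t>0)[:,::-1].astype('f4'); W=np.array([onz(P,*q,70)[:2] for q in cv2.boxPoints(cv2.minAreaRect(cn))]); print('top',len(cn),W.round(1).tolist(),W.mean(0))
E
```

```text
t=8.95 tcp [ 479.  -401.8  162.8] [-3.141e+00  2.000e-03  2.980e+00] shift40 [0.212 0.189 1.569] turn [-0.01  0.12  1.3 ] F [-0.3 -0.  -0.6] open 0.999 q [-0.7   0.38  1.66  0.    1.09 -2.11]
[ 503  112   64   64 3015] [533. 143.]
top 1629 [[461.9, -281.5], [421.7, -274.5], [431.9, -239.6], [472.7, -245.1]] [ 447.07798138 -260.17827358]
[ 318  175   31   66 1863] [332. 208.]
top 1863 [[488.9, -407.4], [445.1, -398.7], [448.7, -380.0], [492.8, -387.8]] [ 468.86951667 -393.462495  ]
```

View pics/w5.png

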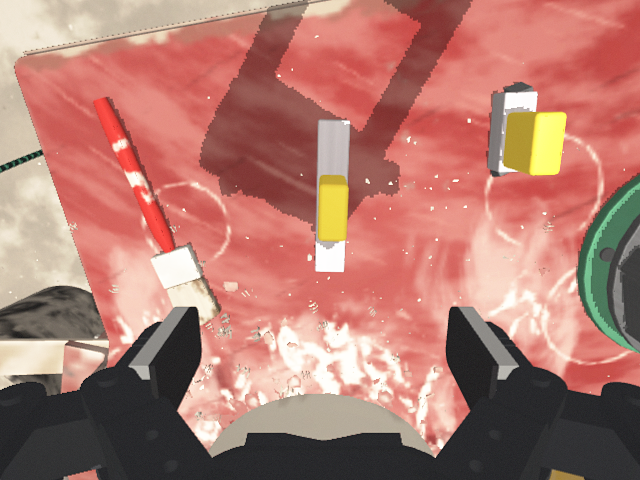

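The full key is centred at about (332,195) with its axis nearly vertical in the picture. The brush and snapped key are clear of the fingers.

```bash
python3 - <<'E'
from h import *
P=vision.camera_params('wrist'); P['rotation']=R.from_euler('xyz',P['rotation']).as_matrix()
W=[onz(P,*q,24)[:2] for q in((319,120),(349,120),(344,271),(316,271))]
d=(W[0]+W[1]-W[2]-W[3])/2; print(np.mean(W,0),np.hypot(*d),np.arctan2(d[1],d[0]),np.hypot(*(W[0]-W[1])))
go([471,-393.5,0],2.957)
E
```

```text
[ 472.52206122 -392.3687832 ] 118.72703369438332 2.960040279560654 22.04494203226287
t=9.00 tcp [ 479.3 -400.5  162.7] [3.141e+00 2.000e-03 2.980e+00] shift40 [0.241 0.137 4.067] turn [0.03 0.1  1.34] F [ 0.1 -0.2 -0. ] open 0.999 q [-0.7   0.38  1.66  0.    1.09 -2.11]
```

Emit:
move_arm(
  series="-1 .08 .05 .8 0 0 1.3;-1 .08 .05 .8 0 0 0;-1 .08 .05 .8 0 0 0;-1 0 0 .8 0 0 0;-1 0 0 .5 0 0 0;-1 0 0 0 0 0 0",
)

```text
clock: 9.75
eef_pos: [474.1, -386.0, 11.7]
tcp_rot: [3.14, 0.003, 2.962]
contact_force: [0.7, -0.1, 0.6]
opening: 1.004
```

```bash
python3 -c "
from h import *
go([472,-393,0],2.958)"
```

```text
t=9.75 tcp [ 474.1 -386.    11.7] [3.140e+00 3.000e-03 2.962e+00] shift40 [ 0.021 -0.182  0.291] turn [0.12 0.17 0.22] F [ 0.7 -0.1  0.6] open 1.004 q [-0.69  0.55  1.79  0.    0.8  -2.08]
```

Emit:
move_arm(
  series="-1 .02 -.18 .3 0 0 .2;-1 0 0 0 0 0 0;-1 0 0 0 0 0 0",
)

```text
clock: 10.12
eef_pos: [473.6, -393.5, 1.2]
tcp_rot: [3.141, 0.006, 2.959]
contact_force: [0.4, -0.8, -0.3]
opening: 1.001
```

```bash
python3 -c "
from h import *
go([472,-393,0],2.958)"
```

```text
t=10.12 tcp [ 473.6 -393.5    1.2] [3.141 0.006 2.959] shift40 [0.042 0.005 0.029] turn [0.04 0.33 0.06] F [ 0.4 -0.8 -0.3] open 1.001 q [-0.7   0.57  1.79  0.    0.78 -2.09]
```

Emit:
move_arm(
  series="1 0 0 0 0 0 0;1 0 0 0 0 0 0;1 0 0 0 0 0 0;1 0 0 0 0 0 0;1 0 0 0 0 0 0;1 0 0 0 0 0 0;1 0 0 -.4 0 0 0;1 0 0 -.8 0 0 0;1 0 0 -.9 0 0 0;1 0 0 -.9 0 0 0;1 0 0 -.9 0 0 0;1 0 0 0 0 0 0",
  grip_force=70,
)

```text
clock: 11.62
eef_pos: [472.0, -392.9, 166.3]
tcp_rot: [3.141, 0.006, 2.959]
contact_force: [0.0, -0.8, -3.3]
opening: 0.22
```

```bash
python3 - <<'E'
from h import *
go([484.7,-26.3,150],2.47)
im,P=grab('wrist','w6.png'); s=r.sense(); M=R.from_euler('xyz',s['tcp_rot']); hsv=cv2.cvtColor(im,cv2.COLOR_BGR2HSV)
for p in ([0,0,-39-19],[0,0,-39+5],[60,0,0]):print(p,proj(P,s['eef_pos']+M.apply(p)))
m=cv2.inRange(hsv,(20,100,80),(36,255,255)); k,l,st,c=cv2.connectedComponentsWithStats(m)
print([(st[i].tolist(),c[i].round().tolist()) for i in range(1,k) if st[i][4]>100])
E
```

```text
t=11.62 tcp [ 472.  -392.9  166.3] [3.141 0.006 2.959] shift40 [1.356 9.071 0.405] turn [ 0.12  0.32 28.01] F [ 0.  -0.8 -3.3] open 0.22 q [-0.7   0.36  1.69  0.    1.09 -2.09]
[0, 0, -58] (np.float64(324.3195403676086), np.float64(337.2397907863309))
[0, 0, -34] (np.float64(324.28313940503796), np.float64(305.25907886923005))
[60, 0, 0] (np.float64(324.3185329079056), np.float64(141.23357376295192))
[([490, 119, 58, 64, 3268], [519.0, 149.0]), ([290, 249, 67, 157, 9445], [323.0, 328.0])]
```

View pics/w6.png

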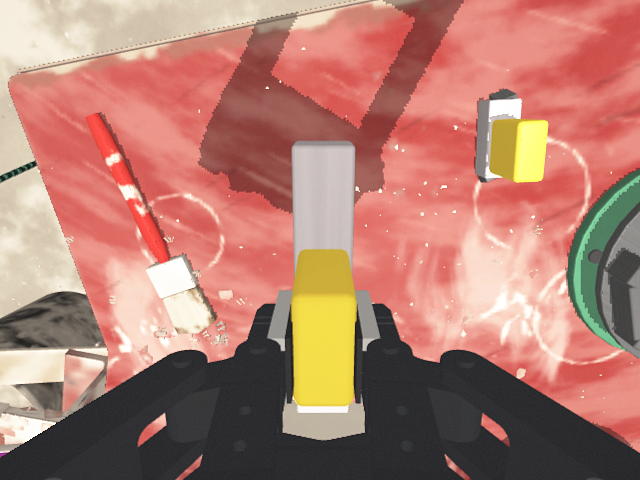

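The key is held squarely: the block is centred at u≈323 and the bar end is at v≈143. The gripper reads about 3 N of load.

Emit:
move_arm(
  series="1 0 0 0 0 0 9.3;1 0 0 0 0 0 9.3;1 0 0 0 0 0 9.3;1 0 0 0 0 0 0;1 .68 .92 0 0 0 0;1 .68 .92 0 0 0 0;1 .68 .92 0 0 0 0;1 .68 .92 0 0 0 0;1 .68 .92 0 0 0 0;1 .68 .92 0 0 0 0;1 .68 .92 0 0 0 0;1 .6 .85 0 0 0 0;1 0 0 0 0 0 0",
)

```text
clock: 13.3
eef_pos: [473.9, -15.0, 152.9]
tcp_rot: [3.141, -0.02, 2.497]
contact_force: [-0.1, -0.3, -2.7]
opening: 0.223
```

```bash
python3 - <<'E'
from h import *
go([484.7,-26.3,95],2.47)
im,P=grab('wrist','w7.png'); s=r.sense(); M=R.from_euler('xyz',s['tcp_rot'])
z=s['eef_pos'][2]-1.2+24
print('key end in tool frame',M.inv().apply(onz(P,323.5,143,z)-s['eef_pos']), proj(P,s['eef_pos']+M.apply([60,0,-22.8])))
E
```

```text
t=13.30 tcp [473.9 -15.  152.9] [ 3.141 -0.02   2.497] shift40 [-0.415 -0.066  1.438] turn [ 0.03 -1.17  1.52] F [-0.1 -0.3 -2.7] open 0.223 q [-0.04  0.18  1.98  0.01  1.01 -0.98]
key end in tool frame [ 62.61196902   0.88787395 -21.52773431] (np.float64(321.0973275328378), np.float64(150.44861289557107))
```

Emit:
move_arm(
  series="1 -.2 -.03 .3 0 -1.1 1.5;1 -.15 -.03 .4 0 0 0;1 0 0 .5 0 0 0;1 0 0 0 0 0 0",
)

```text
clock: 13.85
eef_pos: [482.5, -29.8, 101.1]
tcp_rot: [-3.139, -0.003, 2.475]
contact_force: [-0.6, 0.1, -2.2]
opening: 0.225
```

```bash
python3 - <<'E'
from h import *
go([486,-27.2,80],2.47)
E
```

```text
t=13.85 tcp [482.5 -29.8 101.1] [-3.139e+00 -3.000e-03  2.475e+00] shift40 [-0.03   0.107  0.528] turn [-0.13 -0.16  0.3 ] F [-0.6  0.1 -2.2] open 0.225 q [-0.06  0.26  2.01 -0.    0.88 -0.97]
```

Emit:
move_arm(
  series="1 -.03 .1 .2 0 0 .3;1 0 0 .2 0 0 0;1 0 0 0 0 0 0",
)

```text
clock: 14.22
eef_pos: [486.8, -28.2, 84.6]
tcp_rot: [-3.14, -0.002, 2.47]
contact_force: [0.3, -1.1, -2.3]
opening: 0.22
```

```bash
python3 - <<'E'
from h import *
go([486,-27.2,80],2.47)
E
```

```text
t=14.22 tcp [486.8 -28.2  84.6] [-3.14e+00 -2.00e-03  2.47e+00] shift40 [0.031 0.007 0.115] turn [-0.11 -0.14 -0.01] F [ 0.3 -1.1 -2.3] open 0.22 q [-0.06  0.29  2.02 -0.    0.84 -0.96]
```

Emit:
move_arm(
  series="1 .02 0 .15 0 0 0;1 0 0 .15 0 0 0;1 0 0 .15 0 0 0",
)

```text
clock: 14.6
eef_pos: [486.8, -27.6, 66.4]
tcp_rot: [-3.141, -0.001, 2.471]
contact_force: [-0.3, -0.4, -2.9]
opening: 0.228
```

```bash
python3 - <<'E'
from h import *
go([486,-27.2,45],2.47)
E
```

```text
t=14.60 tcp [486.8 -27.6  66.4] [-3.141e+00 -1.000e-03  2.471e+00] shift40 [ 0.022 -0.006  0.535] turn [-0.05 -0.05  0.03] F [-0.3 -0.4 -2.9] open 0.228 q [-0.06  0.31  2.03 -0.    0.8  -0.96]
```

Already 8 mm into the fork's flare with no contact, so I'll keep going.

Emit:
move_arm(
  series="1 .01 0 .13 0 0 0;1 0 0 .13 0 0 0;1 0 0 .12 0 0 0",
)

```text
clock: 14.98
eef_pos: [486.4, -27.2, 50.0]
tcp_rot: [-3.141, -0.001, 2.471]
contact_force: [0.2, -0.2, -3.0]
opening: 0.223
```

```bash
python3 - <<'E'
from h import *
go([486,-27.2,45],2.47)
E
```

```text
t=14.97 tcp [486.4 -27.2  50. ] [-3.141e+00 -1.000e-03  2.471e+00] shift40 [ 0.007 -0.005  0.124] turn [-0.06 -0.06  0.04] F [ 0.2 -0.2 -3. ] open 0.223 q [-0.06  0.34  2.04 -0.    0.76 -0.96]
```

Emit:
move_arm(
  series="1 0 0 .06 0 0 0;1 0 0 .06 0 0 0;1 0 0 .04 0 0 0",
)

```text
clock: 15.35
eef_pos: [486.3, -27.2, 45.5]
tcp_rot: [-3.14, -0.002, 2.47]
contact_force: [-10.7, 1.7, 35.0]
opening: 0.223
```

```bash
python3 - <<'E'
from h import *
go([486,-27.2,44],2.47)
E
```

```text
t=15.35 tcp [486.3 -27.2  45.5] [-3.14e+00 -2.00e-03  2.47e+00] shift40 [ 0.006 -0.006  0.037] turn [-0.08 -0.1   0.03] F [-10.7   1.7  35. ] open 0.223 q [-0.06  0.35  2.04 -0.    0.75 -0.96]
```

Contact came at 45.5, against 44–45 expected at home. I'll ease off, release and go up.

Emit:
move_arm(
  series="1 0 0 -.03 0 0 0;0 0 0 0 0 0 0;-1 0 0 0 0 0 0;-1 0 0 0 0 0 0;-1 0 0 0 0 0 0;-1 0 0 0 0 0 0;-1 0 0 -.5 0 0 0;-1 0 0 -1 0 0 0;-1 0 0 -1 0 0 0;-1 0 0 0 0 0 0",
)

```text
clock: 16.6
eef_pos: [486.9, -27.2, 149.4]
tcp_rot: [-3.14, -0.002, 2.47]
contact_force: [0.4, -0.2, 0.2]
opening: 1.001
```

```bash
python3 - <<'E'
from h import *
go([577,-100,145],2.376)
im,P=grab('wrist','w8.png')
im2,P2=grab('scene','scene2.png')
c=cv2.resize(im2[205:285,215:335],None,fx=3.3,fy=3.3,interpolation=2)
a=cv2.resize(im,(400,300)); o=np.zeros((600,400,3),'u1'); o[:300]=a; o[300:300+264,:396]=c; cv2.imwrite('pics/seat.png',o)
# yellow top location if seated: z=113
h=cv2.cvtColor(im2,cv2.COLOR_BGR2HSV); m=cv2.inRange(h,(22,150,100),(35,255,255)); k,l,st,cc=cv2.connectedComponentsWithStats(m)
print([(st[i].tolist(),cc[i].round(1).tolist()) for i in range(1,k) if st[i][4]>60]); print('expect block centre',proj(P2,[486,-27,90]),proj(P2,[486,-27,113]),proj(P2,[486,-27,67]))
E
```

```text
t=16.60 tcp [486.9 -27.2 149.4] [-3.14e+00 -2.00e-03  2.47e+00] shift40 [-2.895 -0.024  0.106] turn [-0.08 -0.09  5.41] F [ 0.4 -0.2  0.2] open 1.001 q [-0.06  0.19  1.96 -0.    0.99 -0.96]
[([355, 207, 42, 28, 323], [368.7, 217.4]), ([245, 221, 15, 17, 225], [251.9, 229.0]), ([281, 276, 16, 22, 282], [288.5, 286.4])]
expect block centre (np.float64(251.78106409418012), np.float64(229.7571009879219)) (np.float64(251.3747187461604), np.float64(222.81600268343354)) (np.float64(252.18075194840117), np.float64(236.5844775058964))
```

View pics/seat.png

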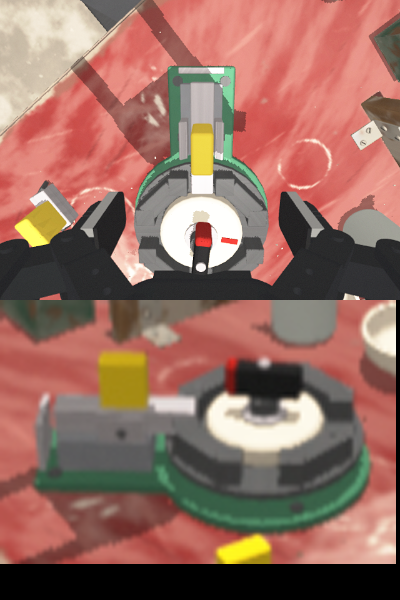

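The view shows the key lying level in the fork with its inner end in the gap, and the block centroid (251.9,229.0) matches the prediction (251.8,229.8). Now the handle.

Emit:
move_arm(
  series="-1 -.73 0 0 0 0 1.8;-1 -.72 0 0 0 0 1.8;-1 -.72 0 0 0 0 1.8;-1 -.72 0 0 0 0 0;-1 0 0 0 0 0 0",
)

```text
clock: 17.32
eef_pos: [568.8, -104.3, 137.2]
tcp_rot: [-3.13, -0.016, 2.374]
contact_force: [-0.1, 0.4, 0.0]
opening: 1.0
```

```bash
cat > red.py <<'E'
from h import *
def red(f,A=np.array([577.,-100.])):
    im,P=grab('wrist',f); hsv=cv2.cvtColor(im,cv2.COLOR_BGR2HSV)
    m=cv2.inRange(hsv,(0,190,90),(6,255,255))|cv2.inRange(hsv,(174,190,90),(180,255,255))
    for z,lo,hi in((60,24,50),(110,14,36)):
        k,l,s,c=cv2.connectedComponentsWithStats(m)
        for i in range(1,k):
            W=onz(P,*c[i],z)[:2]-A
            if s[i][4]>40 and lo<np.hypot(*W)<hi: print('red z',z,s[i].tolist(),'r %.1f ang %.3f'%(np.hypot(*W),np.arctan2(W[1],W[0])))
E
python3 - <<'E'
from red import *
red('w9.png'); go([577,-100,42],2.376)
E
```

```text
red z 60 [376, 238, 31, 12, 280] r 34.0 ang 0.682
red z 110 [325, 196, 31, 27, 739] r 28.9 ang 2.406
red z 110 [376, 238, 31, 12, 280] r 28.1 ang 1.197
t=17.38 tcp [ 567.6 -103.6  137. ] [-3.129 -0.017  2.374] shift40 [-0.147  0.257  2.37 ] turn [-0.71 -0.97 -0.11] F [-0.3 -0.  -0.8] open 0.998 q [-0.18  0.35  1.77 -0.    1.04 -0.99]
```

Emit:
move_arm(
  series="-1 -.15 .25 .2 -.7 -1 0;-1 0 0 .5 0 0 0;-1 0 0 .7 0 0 0;-1 0 0 .7 0 0 0;-1 0 0 .2 0 0 0;-1 0 0 0 0 0 0",
)

```text
clock: 18.12
eef_pos: [576.5, -95.5, 38.9]
tcp_rot: [3.141, -0.0, 2.377]
contact_force: [-0.8, -0.2, 0.9]
opening: 1.0
```

```bash
python3 - <<'E'
from h import *
go([577,-100,43],2.39)
E
```

```text
t=18.12 tcp [576.5 -95.5  38.9] [ 3.141 -0.     2.377] shift40 [-0.087 -0.072 -0.102] turn [ 0.04  0.   -0.74] F [-0.8 -0.2  0.9] open 1.0 q [-0.17  0.48  1.84  0.    0.82 -0.97]
```

Emit:
move_arm(
  series="-1 -.08 -.07 -.1 0 0 -.6;-1 0 0 0 0 0 0;1 0 0 0 0 0 0;1 0 0 0 0 0 0;1 0 0 0 0 0 0;1 0 0 0 0 0 0;1 0 0 0 0 0 0;1 0 0 0 0 0 0",
  grip_force=50,
)

```text
clock: 19.12
eef_pos: [578.2, -101.3, 46.6]
tcp_rot: [3.14, 0.004, 2.389]
contact_force: [-0.1, -0.3, 0.2]
opening: 0.178
```

```bash
python3 - <<'E'
from h import *
go([577,-100,43],2.39); print(r.sense()['wrist_torque'])
E
```

```text
t=19.12 tcp [ 578.2 -101.3   46.6] [3.14  0.004 2.389] shift40 [0.044 0.004 0.091] turn [ 0.09  0.24 -0.06] F [-0.1 -0.3  0.2] open 0.178 q [-0.18  0.47  1.83 -0.    0.83 -0.99]
[ 0.10283017 -0.01917084 -0.00348198]
```

Emit:
move_arm(
  series="1 0 0 0 0 0 8;1 0 0 0 0 0 8;1 0 0 0 0 0 8;1 0 0 0 0 0 8;1 0 0 0 0 0 0",
)

```text
clock: 19.75
eef_pos: [578.4, -101.3, 46.7]
tcp_rot: [3.138, 0.003, 1.816]
contact_force: [-1.4, -0.7, 1.1]
opening: 0.18
```

```bash
python3 - <<'E'
from red import *
go([577,-100,46],0.55); print(r.sense()['wrist_torque']); red('w10.png')
E
```

```text
t=19.75 tcp [ 578.4 -101.3   46.7] [3.138e+00 3.000e-03 1.816e+00] shift40 [ 0.04  -0.026  0.016] turn [2.900e-01 4.000e-02 7.255e+01] F [-1.4 -0.7  1.1] open 0.18 q [-0.17  0.47  1.83 -0.    0.83 -0.42]
[-0.10421067  0.13965877  0.08611583]
red z 60 [375, 246, 48, 29, 663] r 34.2 ang 0.579
red z 110 [297, 229, 53, 55, 2417] r 30.2 ang 1.810
```

The plate gave about 0.1 rad and then held. I'll continue.

Emit:
move_arm(
  series="1 0 0 0 0 0 8;1 0 0 0 0 0 8;1 0 0 0 0 0 8;1 0 0 0 0 0 8;1 0 0 0 0 0 8;1 0 0 0 0 0 8;1 0 0 0 0 0 8;1 0 0 0 0 0 0",
)

```text
clock: 20.8
eef_pos: [578.6, -101.5, 46.7]
tcp_rot: [3.136, -0.0, 0.841]
contact_force: [0.1, 0.5, 2.5]
opening: 0.174
```

```bash
python3 - <<'E'
from red import *
go([577,-100,46],0.55); print(r.sense()['wrist_torque']); red('w11.png')
E
```

```text
t=20.80 tcp [ 578.6 -101.5   46.7] [ 3.136 -0.     0.841] shift40 [ 0.001 -0.054  0.016] turn [ 0.3  -0.05 16.65] F [0.1 0.5 2.5] open 0.174 q [-0.17  0.47  1.83 -0.    0.83  0.56]
[-0.18217092  0.27506759 -0.01169893]
red z 110 [297, 219, 54, 65, 2373] r 31.2 ang 0.801
```

Emit:
move_arm(
  series="1 0 0 0 0 0 5;1 0 0 0 0 0 5;1 0 0 0 0 0 3;1 0 0 0 0 0 0",
)

```text
clock: 21.35
eef_pos: [578.5, -101.5, 46.6]
tcp_rot: [3.136, -0.001, 0.628]
contact_force: [0.0, 0.0, 2.3]
opening: 0.178
```

```bash
python3 - <<'E'
from h import *
go([577,-100,46],0.55); print(r.sense()['wrist_torque'])
E
```

```text
t=21.35 tcp [ 578.5 -101.5   46.6] [ 3.136e+00 -1.000e-03  6.280e-01] shift40 [-0.009 -0.054  0.015] turn [ 0.3  -0.06  4.48] F [0.  0.  2.3] open 0.178 q [-0.17  0.47  1.83 -0.    0.84  0.77]
[-0.20719321  0.31403708 -0.0370947 ]
```

Emit:
move_arm(
  series="1 0 0 0 0 0 3;1 0 0 0 0 0 3",
)

```text
clock: 21.6
eef_pos: [578.5, -101.6, 46.7]
tcp_rot: [3.136, -0.001, 0.533]
contact_force: [-6.0, -5.6, 5.4]
opening: 0.177
```

```bash
python3 - <<'E'
from red import *
go([577,-100,46],0.55); print(r.sense()['wrist_torque']); red('w12.png')
E
```

```text
t=21.60 tcp [ 578.5 -101.6   46.7] [ 3.136e+00 -1.000e-03  5.330e-01] shift40 [-0.011 -0.054  0.016] turn [ 0.33 -0.03 -1.  ] F [-6.  -5.6  5.4] open 0.177 q [-0.17  0.47  1.83 -0.01  0.84  0.87]
[-0.86640649  1.10372936  1.16459679]
red z 110 [292, 186, 54, 98, 2917] r 33.7 ang 0.539
```

Torque rose from about 0 to 1.16 N m at yaw 0.53, so this looks like the stop. One more small nudge to confirm.

Emit:
move_arm(
  series="1 0 0 0 0 0 2;1 0 0 0 0 0 1",
)

```text
clock: 21.9
eef_pos: [578.3, -101.8, 46.8]
tcp_rot: [3.135, 0.0, 0.484]
contact_force: [-0.6, 0.1, 2.3]
opening: 0.176
```

```bash
python3 - <<'E'
from h import *
go([577,-100,46],0.55); print(r.sense()['wrist_torque'])
E
```

```text
t=21.90 tcp [ 578.3 -101.8   46.8] [3.135 0.    0.484] shift40 [-0.008 -0.055  0.019] turn [ 0.38  0.02 -3.76] F [-0.6  0.1  2.3] open 0.176 q [-0.17  0.47  1.83 -0.01  0.84  0.92]
[-0.02541537  0.25241724  2.29624452]
```

Emit:
move_arm(
  series="-1 0 0 0 0 0 0;-1 0 0 0 0 0 0;-1 0 0 0 0 0 0;-1 0 0 0 0 0 0;-1 0 0 -.5 0 0 0;-1 0 0 -1 0 0 0;-1 0 0 -1 0 0 0;-1 0 0 -1 0 0 0;-1 0 0 0 0 0 0",
)

```text
clock: 23.02
eef_pos: [577.5, -100.7, 189.8]
tcp_rot: [3.138, -0.0, 0.478]
contact_force: [0.2, 1.2, -0.4]
opening: 1.0
```

```bash
python3 - <<'E'
from red import *
go([577,-100,145],0.55); red('w13.png')
im2,P2=grab('scene','scene3.png')
h=cv2.cvtColor(im2,cv2.COLOR_BGR2HSV); m=cv2.inRange(h,(22,150,100),(35,255,255)); k,l,st,cc=cv2.connectedComponentsWithStats(m)
print([(st[i].tolist(),cc[i].round(1).tolist()) for i in range(1,k) if st[i][4]>60])
E
```

```text
t=23.02 tcp [ 577.5 -100.7  189.8] [ 3.138 -0.     0.478] shift40 [-0.002 -0.026  1.121] turn [ 0.19 -0.02 -4.11] F [ 0.2  1.2 -0.4] open 1.0 q [-0.17  0.3   1.72 -0.    1.12  0.92]
red z 60 [307, 153, 25, 43, 614] r 25.2 ang 0.592
red z 110 [307, 153, 25, 43, 614] r 32.7 ang 0.553
[([355, 207, 42, 28, 323], [368.8, 217.5]), ([245, 221, 15, 17, 237], [252.4, 228.9]), ([281, 276, 16, 22, 283], [288.5, 286.5])]
```

```bash
python3 - <<'E'
from h import *
im=cv2.imread('pics/w13.png'); P=vision.camera_params('wrist'); P['rotation']=R.from_euler('xyz',P['rotation']).as_matrix()
hsv=cv2.cvtColor(im,cv2.COLOR_BGR2HSV); m=cv2.inRange(hsv,(0,170,60),(8,255,255))|cv2.inRange(hsv,(172,170,60),(180,255,255))
A=np.array([577.,-100.])
for v in range(148,200,4):
    u=np.flatnonzero(m[v,290:350])+290
    if len(u):
        c=u.mean(); W=onz(P,c,v,60)[:2]-A; T=onz(P,c,v,110)[:2]-A
        print(v,u[0],u[-1],'val',int(hsv[v,int(c),2]),'z60 r%.0f a%.3f'%(np.hypot(*W),np.arctan2(W[1],W[0])),'z110 r%.0f a%.3f'%(np.hypot(*T),np.arctan2(T[1],T[0])))
E
```

```text
156 313 320 val 240 z60 r40 a0.626 z110 r45 a0.592
160 313 321 val 240 z60 r37 a0.629 z110 r42 a0.591
164 314 321 val 238 z60 r34 a0.631 z110 r40 a0.591
168 314 322 val 239 z60 r31 a0.634 z110 r38 a0.590
172 315 323 val 137 z60 r28 a0.625 z110 r35 a0.581
176 309 329 val 110 z60 r25 a0.642 z110 r33 a0.589
180 308 330 val 168 z60 r22 a0.664 z110 r30 a0.598
184 307 330 val 223 z60 r19 a0.711 z110 r28 a0.620
188 307 331 val 225 z60 r17 a0.732 z110 r25 a0.623
192 308 331 val 215 z60 r14 a0.761 z110 r23 a0.625
```

```bash
python3 -c "
from rig import r
print(r.sign_off())"
```

```text
the job is handed in; nothing more can be done
None
```

I tightened the centre clamp to its stop with the full-length key locked in the fork, and handed the job in at about 23 s on the robot's clock. I used all 12 pictures, so the checks after tightening are numbers only.

- **Gap:** I turned the plate by its handle until a rim gap faced the fork, aligned to about 1 mm in the rectified wrist view.
- **Key:** The full-length key went down into the fork and the gap and met the floor about where expected. Its grip block was within 1 px of the predicted spot, and moved only about 0.5 px during tightening.
- **Clamp:** I turned the handle about 1.85 rad clockwise. The plate gave about 0.1 rad and then held. At the end the torque rose from near 0 to 2.3 N m, which I took as the stop.
- **Red end over red line:** The last wrist image puts the line at about 0.63 rad and the handle's red end at about 0.61 rad.
- **Other things:** The snapped key stayed where it was, to 0.1 px. I never touched the brush, clay or bowl, but did not measure them again at the end.

**Disagreement:** The real fingertips sat about 39 mm above the reported tool position. My first grip on the handle closed above it on nothing, so I corrected for this in every later grasp.

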